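# Load the check weight on the balance and close the draught shield

## Task

Get the balance ready for its daily check: slide the draught shield's top cover back, set the larger of the two check weights gently and upright on the middle of the pan, and slide the cover fully home again so that no draught reaches the pan. Leave the smaller weight standing where it is.

Things in the scene. Friction and masses are not known exactly. Their poses are not given: they have to be found in the camera images.
- balance: White laboratory balance fixed to the bench. Origin: bench level under the pan's middle; x from its display (robot side) to its back. Round pan in a square chamber of clear panes, inside -75 to 75 mm in x and y; panes and rails up to 173 mm above the bench, rails at y +-77 to 90 mm. White housing behind it, x 79 to 140 mm, 158 mm high; low keypad in front, x -138 to -82 mm, 60 mm high.
- pan (a point): Middle of the upper face of the round steel pan (90 mm across), 70 mm above the bench.
- draft_cover (a joint): The chamber's flat clear cover, 165 mm long (x), running in rails, its upper face 167 mm above the bench. 0 = fully home (chamber shut); grows in m as it slides along the balance's +x to 0.15 = fully back, overhanging the rear; the chamber is then open from x -75 to 65 mm. It stays where it is left.
- cover_grip (a point): Middle of the top of the cover's black grip bar, 193 mm above the bench; moves with the cover. The bar runs along the balance's y: 60 mm long, 12 mm thick in x, and stands 21 mm above a low pad on the cover. Cover home: at balance x -70.5 mm, y 0.
- weight_tray: Low wooden tray, 148 mm (x) by 88 mm (y), rim 14 mm high and 6 mm wide, floor 8 mm above the bench. Origin: underside centre. The two weights stand 72 mm apart on its x line.
- large_weight: The larger check weight, stainless steel, about 0.5 kg, 72 mm tall: cylinder 42 mm across and 44 mm high, a neck, and a round knob 28 mm across, from 58 to 72 mm. Origin: centre of its underside; z up along its axis.
- small_weight: The smaller check weight, same shape, 52 mm tall: cylinder 30 mm across and 32 mm high, knob 20 mm across, from 38 to 52 mm. Origin: centre of its underside; z up.

How it is judged (in metres and radians):
At the end, for the whole second after the job is handed in: The larger weight stands upright (within 0.1 rad) and at rest on the pan, its axis within 15 mm of the pan's middle and its underside within 4 mm of the pan's face; the cover is home to within 3 mm; the smaller weight still stands upright within 20 mm of where it was (horizontal distance between large_weight and pan below 0.015 m and z of large_weight in the frame of pan between -0.004 and 0.004 m and angle between each of large_weight, small_weight's own z axis and vertical below 0.1 rad and linear speed of large_weight below 0.02 m/s and value of joint draft_cover below 0.003 m and distance of small_weight from where it was at the start of the episode below 0.02 m); the robot touches nothing.
It fails at once if the large weight is dropped or slammed on the pan (faster than 0.3 m/s within the last 40 mm above it) (horizontal distance between large_weight and pan below 0.06 m and z of large_weight in the frame of pan below 0.04 m and linear speed of large_weight above 0.3 m/s).
It fails at once if the small weight is knocked over or carried off (tilted beyond 0.5 rad or moved over 50 mm) (angle between small_weight's own z axis and vertical above 0.5 rad or distance of small_weight from where it was at the start of the episode above 0.05 m).
It also fails if it takes over 64 s, if anything falls off the work surface, if the arm or the gripper's body presses on something with over 40 N, if the wrist force passes 120 N, or if a joint passes its speed limit or range.

## Robot

A 6-joint arm with a two-finger parallel gripper is mounted at the origin on a cart in front of the work surface, level with it; the furniture and walls round the work are solid. World frame = base frame: x ahead of the robot, y to its left, z up, the work surface at z = 0. Lengths are in mm, angles in rad, forces in N, time in s.
With the tool pointing down it reaches from about 325 to 1000 mm from the base axis. Payload 5.1 kg.
Tool frame: the origin (TCP) lies where the fingers leave the gripper's body, on its centre line; the fingertips stand 73 mm ahead of it and the grasp point (between the pads) lies 54 mm ahead of it; x points along the fingers, y is the direction in which the jaws open and shut, and the axes are right-handed (so a half turn about x gives the same grasp; the last joint's range is limited). The gripper opens to 85 mm and grips with 20 to 120 N. Pads are 22 mm wide; open, the fingers measure 114 mm over their backs; the gripper's body (76 mm by 85 mm) begins 54 mm behind the grasp point. The pads swing forward as they close: fully open they stand 13 mm farther back than shut.
Start: joints at [-1.225, 0.124, 1.65, -0, 1.367, -0.083], TCP at [270.224, -591.155, 303.922] pointing down, gripper open.
Joint ranges: [-2.61, 2.61], [-1.02, 2.33], [0.03, 2.71], [-1.35, 4.49], [0.32, 2.68], [-2.91, 2.91]. Speed limits (rad/s): [2.57, 2.57, 3.14, 3.14, 3.14, 3.14].

## Interface

Orientations are given as a rotation vector (axis times angle).
In Python, from bench import ctrl gives the robot as it stands.
- The arm moves only by the tool drive_tool, never from a script. Its argument "series" is a list of rows, each a list of 7 numbers: the finger opening in mm, from 0 to 85.4, then the shift along the tool's x, y, z in mm, then the turn, a rotation vector about the tool's x, y, z in rad. In form: [[fingers, tx, ty, tz, wx, wy, wz], ...]. A call has 1 to 20 rows; each row shifts and turns the commanded pose from where the row before left it, along the tool's axes as they then stand; what a row does not reach is not made up. A row lasts 1/10 s, in which the tool goes at most 50 mm and 8.59 degrees, less where a joint would pass 70% of its speed; a pose out of reach is approached as far as the arm can. A call with a gripper value outside its range is refused whole. The fingers move at their own pace and stop on an object; "newtons" is the grip in N (left out, the last holds). Time passes only in rows, so rows that do not move let the fingers close. It gives the time, the measured TCP pose, the force and the opening at its end, in the units of the state.
- ctrl.get_obs(): the state, without advancing time (a new reading comes with each control period).
- ctrl.read_camera(name): name is "side" or "top"; returns (picture, depth): 384x512x3 uint8, blue, green, red; 384x512 float32, mm along the optical axis (not along the pixel's ray), 0 where there is no reading.
- ctrl.get_calibration(name): a dict with "fx", "fy", "cx", "cy" (pixels), "xyz" and "attitude" of the camera in the world. Camera axes: x right, y up, looking along -z (the intrinsics and any distortion apply to the point x, -y, -z); pixel columns grow to the right and rows downward; lengths in mm; the calibration is good to about 2 mm. A picture is of the moment at which its call begins. get_calibration takes no time and is no camera call.
- ctrl.job_done(): hands the job in, once; it reports no verdict.
The state is a dict: "time_s": time; "qpos": joint angles; "joint_velocities": joint speeds; "joint_torque": joint torques, N m; "ee_pos": TCP position; "ee_rot": TCP orientation; "contact_force": force on the tool from outside, world axes, zero at the start; "ft_torque": the same for the moment, N m; "gripper_width": finger opening in mm.
Only numpy, scipy, OpenCV 4.12 (cv2) and the standard library are available. Lean on these libraries where they do the work, as an engineer would, in place of code of your own. Each camera call takes 0.05 s, during which the arm holds its last target. There are 200 camera calls.

## Working session

There is one attempt and no reset: what is moved stays moved. The work goes in short steps, Python scripts to look and compute and a tool call to move; the robot and the scene stay as the last step left them, time stands still between calls to the robot, and variables do not carry over. Pictures are saved under pics/ and viewed, about 8 in all and at most 12, crops included, and the job is handed in when it is done.

Besides the shell and the picture viewer there is one more tool, called after "Request:" as name(argument=value, ...), one argument or row to a line, values as JSON. drive_tool: Moves the arm, as the interface text tells. Its arguments: {"type":"object","properties":{"series":{"type":"array"},"newtons":{"type":"number"}},"required":["series"]}

```bash
mkdir -p pics; python3 - <<'E'
from bench import ctrl
import cv2,numpy as np
np.set_printoptions(suppress=True,precision=4)
print(ctrl.get_obs())
for n in("top","side"):
    im,d=ctrl.read_camera(n); cv2.imwrite(f"pics/{n}0.png",im); np.savez(f"{n}0.npz",im=im,d=d); print(n,ctrl.get_calibration(n))
E
```

```text
{'time_s': 0.0, 'qpos': array([-1.2246,  0.1245,  1.6517, -0.    ,  1.3675, -0.0826]), 'joint_velocities': array([-0.0009,  0.0005,  0.0004, -0.0012,  0.0001, -0.0001]), 'joint_torque': array([  0.0008, -42.3607, -36.5456,   0.0001,   0.007 ,   0.    ]), 'ee_pos': array([ 270.0681, -590.7332,  302.6395]), 'ee_rot': array([ 1.985 ,  0.4344, -1.9856]), 'contact_force': array([-0.2047, -0.1092,  0.4911]), 'ft_torque': array([-0.0206,  0.0108,  0.0802]), 'gripper_width': 85.38556170032444}
top {'fx': 439.11438823404114, 'fy': 439.11438823404114, 'cx': 251.37285917404196, 'cy': 182.8741731830995, 'xyz': array([ 431.0007, -195.6934, 1037.2912]), 'attitude': array([ 0.0651, -0.0693, -1.5817])}
side {'fx': 461.3355818665823, 'fy': 461.3355818665823, 'cx': 249.18305082389654, 'cy': 189.38258343386292, 'xyz': array([ 518.4845, -802.7763,  704.9758]), 'attitude': array([ 0.8569, -0.0099,  0.0308])}
```

View pics/top0.png

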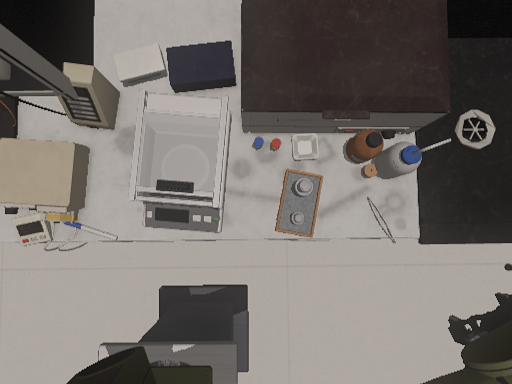

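View pics/side0.png

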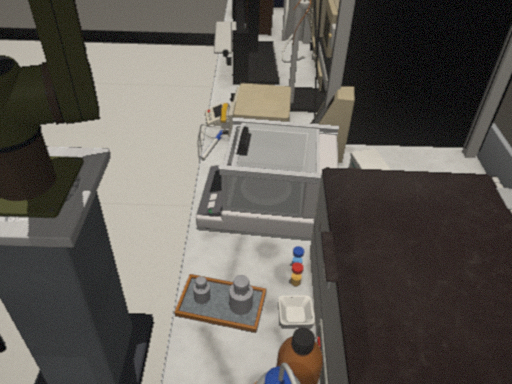

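The top view shows the balance at about (180,160), with the grip bar at (175,186). The tray is at (299,203): large knob at (304,186), small knob at (297,217). In the side view the weights are at (240,290) and (201,288). A tall dark cabinet stands behind the tray.

```bash
cat > h.py <<'E'
import numpy as np,cv2
from bench import ctrl
from scipy.spatial.transform import Rotation as R
np.set_printoptions(suppress=True,precision=2)
def ray(n,u,v):
    c=ctrl.get_calibration(n); u=np.asarray(u,float);v=np.asarray(v,float)
    d=np.stack([(u-c["cx"])/c["fx"],-(v-c["cy"])/c["fy"],-np.ones_like(u)],-1)
    return c["xyz"],d@R.from_rotvec(c["attitude"]).as_matrix().T
def onz(n,u,v,z):
    o,d=ray(n,u,v); return o+d*((z-o[2])/d[...,2])[...,None]
def cloud(n,d):
    v,u=np.mgrid[:384,:512]; o,r=ray(n,u,v); return o+r*d[...,None]
def proj(n,p):
    c=ctrl.get_calibration(n); q=(np.asarray(p)-c["xyz"])@R.from_rotvec(c["attitude"]).as_matrix()
    return np.stack([c["cx"]-c["fx"]*q[...,0]/q[...,2],c["cy"]+c["fy"]*q[...,1]/q[...,2]],-1)
E
python3 - <<'E'
from h import *
for n in("top","side"):
    f=np.load(n+"0.npz"); im,d=f["im"],f["d"]; P=cloud(n,d); hsv=cv2.cvtColor(im,cv2.COLOR_BGR2HSV)
    x,y,z=P[...,0],P[...,1],P[...,2]; ok=d>0
    print(n,"bench z",np.median(z[ok&(abs(z)<15)&(x>300)&(x<700)]))
    if n=="top":
        m=((hsv[...,0]>5)&(hsv[...,0]<20)&(hsv[...,1]>110)).astype(np.uint8); m[:160]=0;m[:,:270]=0;m[:,330:]=0;m[245:]=0
        c=cv2.findNonZero(m); p=onz(n,c[:,0,0],c[:,0,1],14.)
        r=cv2.minAreaRect(p[:,:2].astype(np.float32)); print("tray",r,cv2.boxPoints(r))
        b=(im.max(2)<50).astype(np.uint8); b[:170]=0;b[200:]=0;b[:,:145]=0;b[:,205:]=0
        c=cv2.findNonZero(b); p=onz(n,c[:,0,0],c[:,0,1],193.);r=cv2.minAreaRect(p[:,:2].astype(np.float32)); print("bar",len(c),r,cv2.boxPoints(r))
        for nm,box in dict(cab=(250,440,10,95),cabfront=(250,440,112,128),big=(10,70,150,195),mon=(70,110,70,120),mon2=(10,40,40,60),navy=(175,230,45,85),wt=(120,155,50,75)).items():
            a,bb,cc,dd=box; q=P[cc:dd,a:bb].reshape(-1,3); q=q[d[cc:dd,a:bb].ravel()>0]; print(nm,np.percentile(q,[2,50,98],axis=0).tolist() if len(q) else None)
    for nm,lo,hi in(("L",62,95),("S",45,75)):
        # points above tray
        m=ok&(z>lo)&(z<hi)&(x>330)&(x<560)&(y<-210)&(y>-380)
        q=P[m]
        print(nm,len(q), q.mean(0) if len(q) else 0, np.ptp(q,axis=0) if len(q) else 0)
    m=ok&(z>140)&(z<210)&(x>330)&(x<680)&(y>-130)&(y<130)
    print(P[m].min(0),P[m].max(0))
top=np.load("top0.npz")["im"]
cv2.imwrite("pics/c1.png",np.hstack([cv2.resize(top[85:235,125:245],None,fx=3.8,fy=3.8,interpolation=cv2.INTER_CUBIC),cv2.resize(top[160:245,265:335],None,fx=4.6,fy=6.706,interpolation=cv2.INTER_CUBIC)[:570]]))
E
```

```text
top bench z 0.36521167360729123
tray ((470.85595703125, -308.7715148925781), (86.02813720703125, 144.99208068847656), 78.66571807861328) [[ 391.32 -336.7 ]
 [ 533.48 -365.19]
 [ 550.39 -280.84]
 [ 408.23 -252.35]]
bar 45 ((498.8050231933594, -49.227054595947266), (67.18073272705078, 18.028907775878906), 85.22714233398438) [[487.03 -81.95]
 [504.99 -83.45]
 [510.58 -16.5 ]
 [492.62 -15.  ]]
cab [[664.6037355651249, -545.6281225630382, 237.66392957152144], [742.519415239839, -375.14265883367216, 241.33930817310807], [821.5502820071573, -204.93834788205393, 244.144703466477]]
cabfront [[623.2158600372165, -642.2633387685875, -15.114273368144376], [634.9814841283276, -387.73394676557876, 149.02252588886176], [658.3388486008295, -203.86627808540933, 223.55759436015833]]
big [[494.26189071958646, 198.8924863582117, 83.88333546449243], [541.5267069925661, 261.52160226214585, 87.29279536965566], [589.0484495497403, 323.83188323867836, 90.76424261300853]]
mon [[663.1295257321395, 113.22818443205391, 1.3203381809787516], [695.9866156688606, 137.13067660812825, 128.10186418028775], [788.6120473
[... 233 characters left out ...]
vy [[743.7323137197995, -149.45311820173558, 45.09975452637753], [783.9188510558874, -90.3928975204156, 70.16219939125], [828.6525912629016, -30.52040961363991, 73.73608586508058]]
wt [[770.6583548078598, 22.692615750106054, 38.40150984610112], [798.813803989367, 61.69449716136066, 50.66668935970381], [827.7108737675333, 101.23532930130669, 54.24296844580288]]
L 134 [ 504.47 -315.7    79.04] [87.57 32.98 21.14]
S 211 [ 484.53 -309.7    55.1 ] [98.93 42.96 29.47]
[ 460.23 -129.03  143.04] [679.94  45.08 196.27]
side bench z 0.8637744439384392
L 221 [ 505.9  -319.02   78.28] [90.45 33.11 21.26]
S 446 [ 489.14 -319.43   55.3 ] [99.85 46.33 29.92]
[ 459.57 -130.    140.08] [679.93  45.56 195.83]
```

View pics/c1.png

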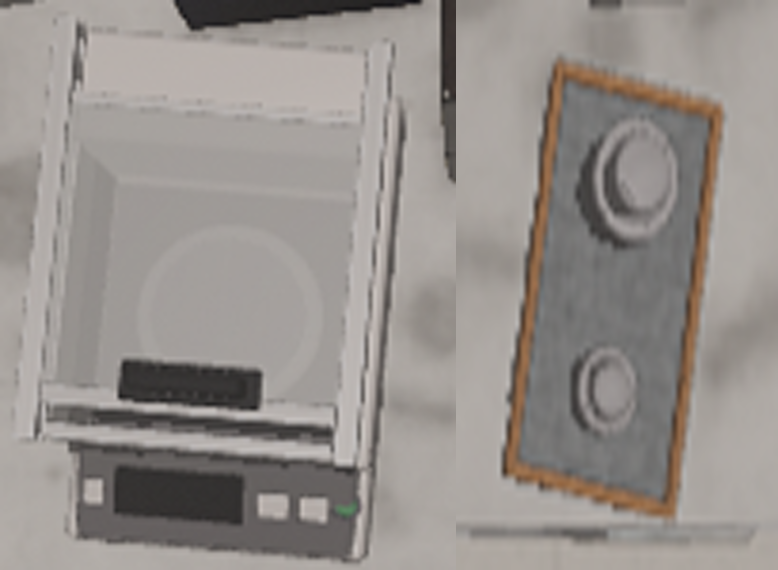

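The crop shows the balance yawed slightly, with the grip bar across the front of the cover and the pan visible through it. Both weights stand upright in the tray. Next I fit the bar, rails and knobs.

```bash
cat > m.py <<'E'
from h import *
def ell(P,m):
    q=P[m]; 
    (c,r)=cv2.minEnclosingCircle(q[:,:2].astype(np.float32)); return len(q),np.array(c),r,q[:,2].mean()
E
python3 - <<'E'
from m import *
for n in("top","side"):
    f=np.load(n+"0.npz"); d=f["d"]; P=cloud(n,d); x,y,z=np.moveaxis(P,-1,0); ok=d>0
    B=ok&(x>440)&(x<700)&(y>-170)&(y<70)
    for nm,lo,hi in(("bar",188,200),("rails",169.5,177)):
        q=P[B&(z>lo)&(z<hi)]; r=cv2.minAreaRect(q[:,:2].astype(np.float32)); print(n,nm,len(q),r,q[:,2].mean()); print(cv2.boxPoints(r).tolist())
    T=ok&(y<-210)&(y>-380)
    for nm,x0,x1,lo,hi in(("Lk",470,540,76,86),("Lbody",470,545,47,57),("Sk",395,470,56,66),("Sbody",395,470,35,45)):
        print(n,nm,ell(P,T&(x>x0)&(x<x1)&(z>lo)&(z<hi)))
    print("pano", np.median(z[B&(z<100)&(z>50)]))
    cab=ok&(y<-190)&(y>-450)&(x<700)&(x>560)&(z>90)
    print("cab minx by z",[(a,x[cab&(z>a)&(z<a+20)].min().round()) for a in range(90,250,20) if (cab&(z>a)&(z<a+20)).any()], "cab y max",y[ok&(x>640)&(x<720)&(z>180)&(z<250)&(y<-150)].max())
E
```

```text
top bar 192 ((501.88885498046875, -46.704010009765625), (58.41231918334961, 13.104879379272461), 83.95195007324219) 192.25255702618753
[[492.295654296875, -75.05722045898438], [505.32757568359375, -76.43798828125], [511.4820556640625, -18.350799560546875], [498.45013427734375, -16.97003173828125]]
top rails 1952 ((579.3165893554688, -53.63249969482422), (179.5108642578125, 224.38388061523438), 84.6987075805664) 172.08443746645457
[[459.311767578125, -132.6382598876953], [682.73583984375, -153.36976623535156], [699.3214111328125, 25.373260498046875], [475.8973388671875, 46.104766845703125]]
top Lk (118, array([ 506.97, -316.68]), 13.622841835021973, np.float64(80.06316199549475))
top Lbody (135, array([ 507.28, -316.89]), 20.87529754638672, np.float64(52.20461217896956))
top Sk (57, array([ 436.61, -302.55]), 9.743915557861328, np.float64(59.47475274981194))
top Sbody (71, array([ 436.54, -302.53]), 14.736775398254395, np.float64(40.21903820317084))
pano 56.07411315576144
cab minx by z [(90, np.float64(568.0)), (110, np.float64(584.0)), (130, np.float64(584.0)), (150, np.float64(633.0
[... 687 characters left out ...]
60226440429688], [476.0380859375, 49.46147155761719]]
side Lk (180, array([ 506.94, -316.81]), 14.016655921936035, np.float64(79.7439296019397))
side Lbody (260, array([ 506.78, -316.85]), 21.09097671508789, np.float64(52.762854494327954))
side Sk (88, array([ 436.44, -301.73]), 10.497114181518555, np.float64(59.54913362290706))
side Sbody (132, array([ 436.23, -302.66]), 15.243226051330566, np.float64(40.29080779692639))
pano 66.51453540608514
cab minx by z [(90, np.float64(567.0)), (110, np.float64(634.0)), (130, np.float64(584.0)), (150, np.float64(632.0)), (170, np.float64(626.0)), (190, np.float64(633.0)), (210, np.float64(621.0)), (230, np.float64(642.0))] cab y max -180.56497036925498
```

```bash
python3 - <<'E'
from h import *
for n in("top","side"):
    f=np.load(n+"0.npz"); d=f["d"]; im=f["im"]
    a=-0.0925; X=np.array([np.cos(a),np.sin(a)]);Y=np.array([-X[1],X[0]]); O=np.array([551.1,-50.6])
    P=cloud(n,d); q=(P[...,:2]-O)@np.stack([X,Y]).T
    print(n)
    for xx in range(-145,150,10):
        m=(d>0)&(abs(q[...,0]-xx)<5)&(abs(q[...,1])<25); m2=(d>0)&(abs(q[...,0]-xx)<5)&(abs(abs(q[...,1])-84)<4)
        print(xx,np.percentile(P[m][:,2],[10,50,90]) if m.sum()>3 else None,np.percentile(P[m2][:,2],[50,90]) if m2.sum()>3 else None)
    # orthorectified view at z=70, balance frame
    gx,gy=np.meshgrid(np.arange(-100,101),np.arange(-100,101)); # rows: x from +100 down, cols: y from +100 down
    W=O+(-gy)[...,None]*X+(-gx)[...,None]*Y
    uv=proj(n,np.dstack([W,np.full(gx.shape,70.)])).astype(np.float32)
    o=cv2.remap(im,uv[...,0],uv[...,1],cv2.INTER_CUBIC); o=cv2.resize(o,None,fx=2,fy=2); cv2.line(o,(200,0),(200,401),(0,0,255),1);cv2.line(o,(0,200),(401,200),(0,0,255),1); cv2.circle(o,(200,200),90,(0,0,255),1)
    cv2.imwrite(f"pics/o_{n}.png",o)
cv2.imwrite("pics/o.png",np.hstack([cv2.imread("pics/o_top.png"),cv2.imread("pics/o_side.png")])[:,:800])
E
```

```text
top
-145 [-2.24  0.33  2.72] [-0.09  1.52]
-135 [35.06 40.51 43.76] [39.34 41.31]
-125 [41.8  44.16 46.79] [41.07 43.58]
-115 [45.9  48.43 50.97] [42.33 46.21]
-105 [48.78 51.62 54.46] [47.31 51.52]
-95 [51.74 54.06 56.6 ] [39.81 51.3 ]
-85 [ 54.36  57.14 161.07] [ 56.49 173.61]
-75 [ 62.87 161.36 163.1 ] [172.   174.15]
-65 [ 58.18  61.24 169.82] [172.39 174.43]
-55 [170.48 189.58 193.72] [172.59 174.49]
-45 [172.51 192.44 194.28] [172.24 174.01]
-35 [165.69 167.68 170.31] [172.22 174.65]
-25 [165.47 167.3  169.11] [171.39 174.02]
-15 [165.54 167.16 169.24] [172.18 174.65]
-5 [165.56 167.25 168.63] [171.77 174.87]
5 [165.52 167.26 168.63] [172.34 174.14]
15 [165.25 167.14 168.84] [172.16 174.35]
25 [165.75 167.51 169.41] [172.11 174.27]
35 [165.37 167.29 169.09] [172.11 174.28]
45 [165.36 167.15 169.37] [172.33 174.57]
55 [165.51 167.14 168.86] [172.7  174.43]
65 [165.61 167.41 169.06] [172.2  174.02]
75 [165.53 167.37 169.26] [172.16 173.96]
85 [165.49 167.48 169.23] [171.81 174.69]
95 [165.41 167.61 169.26] [172.24 173.99]
105 [156.44 158.79 165.43] [171.31 174.23]
115 [155.86 158
[... 665 characters left out ...]
62 172.63]
-15 [166.3  167.49 168.27] [ 76.83 173.15]
-5 [166.41 167.64 168.77] [ 62.89 173.45]
5 [166.54 167.79 168.62] [ 78.68 173.22]
15 [166.2  167.21 168.63] [132.18 173.7 ]
25 [166.34 167.43 168.53] [ 86.06 173.46]
35 [166.32 167.55 168.46] [ 76.02 173.56]
45 [166.33 167.5  168.59] [ 72.41 173.38]
55 [166.42 167.54 168.83] [ 73.88 173.12]
65 [166.07 167.74 168.72] [ 91.97 173.65]
75 [166.25 167.37 168.6 ] [ 61.83 173.31]
85 [166.18 167.4  168.62] [101.17 171.96]
95 [166.48 167.8  169.2 ] [106.49 172.82]
105 [157.67 158.79 167.76] [132.5  173.44]
115 [157.62 158.79 159.75] [163.06 174.05]
125 [157.49 158.64 159.45] [169.96 173.45]
135 [156.64 158.27 159.58] [164.33 173.11]
145 None None
```

View pics/o.png

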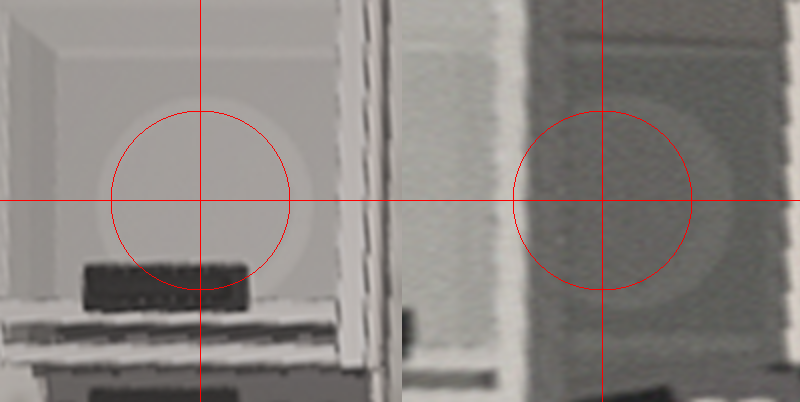

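```bash
cat > tgt.py <<'E'
from h import *
a=-0.0925; X=np.array([np.cos(a),np.sin(a)]);Y=np.array([-X[1],X[0]]); O=np.array([551.2,-50.9])
def bal(x,y): return O+x*X+y*Y
def tool_delta(w):  # world vector in tool axes
    s=ctrl.get_obs(); return R.from_rotvec(s["ee_rot"]).inv().apply(w)
def goto(p,sgn=0):
    s=ctrl.get_obs(); r=R.from_rotvec(s["ee_rot"]); print("t",s["time_s"],"pos",s["ee_pos"],"F",s["contact_force"],"w",s["gripper_width"])
    d=r.inv().apply(np.asarray(p)-s["ee_pos"]); print("shift tool xyz",d)
    for g in (1,-1):
        y=np.r_[g*X,0]; x=np.array([0,0,-1.]); T=R.from_matrix(np.stack([x,y,np.cross(x,y)],1)); print("turn",g,(r.inv()*T).as_rotvec())
    return d
E
python3 - <<'E'
from tgt import *
print(R.from_rotvec(ctrl.get_obs()["ee_rot"]).as_matrix())
b=np.array([501.5,-47.6]); print("bar in balance",(b-O)@X,(b-O)@Y)
goto([*bal(-49.5,-1),310])
E
```

```text
[[-0.    0.42 -0.91]
 [ 0.   -0.91 -0.42]
 [-1.   -0.   -0.  ]]
bar in balance -49.79234363573251 -1.3048046831358961
t 0.1 pos [ 270.11 -590.76  302.77] F [0.3  0.22 0.7 ] w 85.80092516230086
shift tool xyz [  -6.39 -397.92 -436.68]
turn 1 [-1.05 -0.    0.  ]
turn -1 [2.09 0.   0.  ]
```

Request:
drive_tool(
  series=[
    [45, -0.5, -33.2, -36.4, 0, 0, 0],
    [45, -0.5, -33.2, -36.4, 0, 0, 0],
    [45, -0.5, -33.2, -36.4, 0, 0, 0],
    [45, -0.5, -33.2, -36.4, 0, 0, 0],
    [45, -0.5, -33.2, -36.4, 0, 0, 0],
    [45, -0.5, -33.2, -36.4, 0, 0, 0],
    [45, -0.5, -33.2, -36.4, 0, 0, 0],
    [45, -0.5, -33.2, -36.4, 0, 0, 0],
    [45, -0.5, -33.2, -36.4, 0, 0, 0],
    [45, -0.5, -33.2, -36.4, 0, 0, 0],
    [45, -0.5, -33.2, -36.4, 0, 0, 0],
    [45, -0.5, -33.2, -36.4, 0, 0, 0],
    [45, 0, 0, 0, -0.15, 0, 0],
    [45, 0, 0, 0, -0.15, 0, 0],
    [45, 0, 0, 0, -0.15, 0, 0],
    [45, 0, 0, 0, -0.15, 0, 0],
    [45, 0, 0, 0, -0.15, 0, 0],
    [45, 0, 0, 0, -0.15, 0, 0],
    [45, 0, 0, 0, -0.15, 0, 0],
    [45, 0, 0, 0, 0, 0, 0],
  ],
  newtons=40,
)

```text
time_s: 2.1
ee_pos: [501.6, -47.2, 309.4]
ee_rot: [1.277, 1.165, -1.277]
contact_force: [-0.6, 0.8, 0.0]
gripper_width: 45.1
```

```bash
python3 - <<'E'
from tgt import *
goto([*bal(-49.7,-1),250]); print(ctrl.get_obs()["qpos"])
for n in("top","side"):
    im,d=ctrl.read_camera(n); cv2.imwrite(f"pics/{n}1.png",im)
E
```

```text
t 2.1 pos [501.59 -47.16 309.39] F [-0.63  0.79  0.01] w 45.102314165408664
shift tool xyz [59.39  0.1   0.15]
turn 1 [ 0. -0.  0.]
turn -1 [-3.14 -0.   -0.  ]
[-0.2  -0.21  1.96  0.    1.39 -0.11]
```

Request:
drive_tool(
  series=[
    [45, 20, 0, 0, 0, 0, 0],
    [45, 20, 0, 0, 0, 0, 0],
    [45, 12, 0, 0, 0, 0, 0],
    [45, 7, 0, 0, 0, 0, 0],
    [45, 0, 0, 0, 0, 0, 0],
    [5, 0, 0, 0, 0, 0, 0],
    [5, 0, 0, 0, 0, 0, 0],
    [5, 0, 0, 0, 0, 0, 0],
    [5, 0, 0, 0, 0, 0, 0],
    [5, 0, 0, 0, 0, 0, 0],
  ],
  newtons=40,
)

```text
time_s: 3.2
ee_pos: [502.3, -47.3, 252.2]
ee_rot: [1.277, 1.163, -1.275]
contact_force: [-0.4, 0.3, 5.1]
gripper_width: 10.9
```

Request:
drive_tool(
  series=[
    [5, -1, 5, 0, 0, 0, 0],
    [5, 0, 12, 0, 0, 0, 0],
    [5, 0, 18, 0, 0, 0, 0],
    [5, 0, 18, 0, 0, 0, 0],
    [5, 0, 18, 0, 0, 0, 0],
    [5, 0, 18, 0, 0, 0, 0],
    [5, 0, 18, 0, 0, 0, 0],
    [5, 0, 12, 0, 0, 0, 0],
    [5, 0, 7, 0, 0, 0, 0],
    [5, 0, 0, 0, 0, 0, 0],
  ],
)

```text
time_s: 4.2
ee_pos: [628.7, -59.1, 252.2]
ee_rot: [1.277, 1.163, -1.276]
contact_force: [1.2, -1.1, 4.0]
gripper_width: 11.1
```

```bash
python3 - <<'E'
from tgt import *
s=ctrl.get_obs(); print("tcp in balance",(s["ee_pos"][:2]-O)@X,(s["ee_pos"][:2]-O)@Y)
goto([*bal(77,-1),250])
im,d=ctrl.read_camera("side"); cv2.imwrite("pics/s2.png",im)
E
```

```text
tcp in balance 77.9738332453019 -0.9847946001349364
t 4.2 pos [628.75 -59.08 252.25] F [ 1.2  -1.09  4.  ] w 11.067834387449048
shift tool xyz [ 2.25 -0.98  0.01]
turn 1 [ 0.  0. -0.]
turn -1 [-3.14  0.    0.  ]
```

View pics/s2.png

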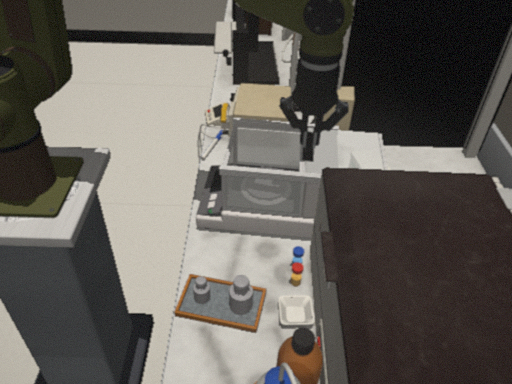

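The cover is nearly fully back and gripped cleanly: the gripper is at (315,140) and the weights are untouched. Next: release, lift and go over to the weight.

Request:
drive_tool(
  series=[
    [45, 0, 0, 0, 0, 0, 0],
    [45, 0, 0, 0, 0, 0, 0],
    [45, 0, 0, 0, 0, 0, 0],
    [45, -25, 0, 0, 0, 0, 0],
    [45, -40, 0, 0, 0, 0, 0],
    [45, -15, -40, 0, 0, 0, 0],
  ],
)

```text
time_s: 4.85
ee_pos: [590.0, -55.6, 335.5]
ee_rot: [1.279, 1.159, -1.272]
contact_force: [-0.2, -0.6, 2.0]
gripper_width: 44.7
```

```bash
python3 - <<'E'
from tgt import *
goto([507,-316.8,240])
E
```

```text
t 4.85 pos [590.05 -55.6  335.53] F [-0.21 -0.59  1.97] w 44.66507001667782
shift tool xyz [ 95.28 -59.28 267.69]
turn 1 [ 0.    0.   -0.01]
turn -1 [-3.14  0.01  0.  ]
```

Request:
drive_tool(
  series=[
    [60, 0, -10, 44, 0, 0, 0],
    [60, 0, -10, 45, 0, 0, 0],
    [60, 0, -10, 45, 0, 0, 0],
    [60, 0, -10, 45, 0, 0, 0],
    [60, 0, -10, 45, 0, 0, 0],
    [60, 20, -9, 44, 0, 0, 0],
    [60, 40, 0, 0, 0, 0, 0],
    [60, 30, 0, 0, 0, 0, 0],
    [60, 5, 0, 0, 0, 0, 0],
    [60, 0, 0, 0, 0, 0, 0],
  ],
)

```text
time_s: 5.85
ee_pos: [503.6, -316.1, 235.7]
ee_rot: [1.277, 1.167, -1.277]
contact_force: [0.3, -0.2, -0.5]
gripper_width: 59.9
```

```bash
python3 - <<'E'
from tgt import *
goto([507,-316.8,133])
im,d=ctrl.read_camera("top"); np.savez("top2.npz",im=im,d=d)
P=cloud("top",d); q=(P[...,:2]-O)@np.stack([X,Y]).T; z=P[...,2]
m=(d>0)&(np.hypot(q[...,0],q[...,1])<58)&(z>30)&(z<100)
h,e=np.histogram(z[m],np.arange(30,100,4)); print(list(zip(e,h)))
p=q[m&(abs(z-70)<5)]; print(cv2.minEnclosingCircle(p.astype(np.float32)))
gx,gy=np.meshgrid(np.arange(-100,101),np.arange(-100,101)); W=O+(-gy)[...,None]*X+(-gx)[...,None]*Y
uv=proj("top",np.dstack([W,np.full(gx.shape,70.)])).astype(np.float32)
o=cv2.resize(cv2.remap(im,uv[...,0],uv[...,1],cv2.INTER_CUBIC),None,fx=2,fy=2); cv2.circle(o,(200,200),90,(0,0,255),1)
cv2.imwrite("pics/o3.png",np.hstack([o,cv2.resize(im[100:250,180:340],(396,402))]))
E
```

```text
t 5.85 pos [ 503.59 -316.06  235.73] F [ 0.26 -0.24 -0.49] w 59.936005898036434
shift tool xyz [102.72   3.7    0.58]
turn 1 [ 0. -0.  0.]
turn -1 [-3.14 -0.   -0.  ]
[(np.int64(30), np.int64(0)), (np.int64(34), np.int64(0)), (np.int64(38), np.int64(0)), (np.int64(42), np.int64(0)), (np.int64(46), np.int64(0)), (np.int64(50), np.int64(0)), (np.int64(54), np.int64(56)), (np.int64(58), np.int64(454)), (np.int64(62), np.int64(306)), (np.int64(66), np.int64(548)), (np.int64(70), np.int64(701)), (np.int64(74), np.int64(21)), (np.int64(78), np.int64(0)), (np.int64(82), np.int64(0)), (np.int64(86), np.int64(0)), (np.int64(90), np.int64(0)), (np.int64(94), np.int64(0))]
((-0.9464246034622192, 0.5715075731277466), 52.43397521972656)
```

View pics/o3.png

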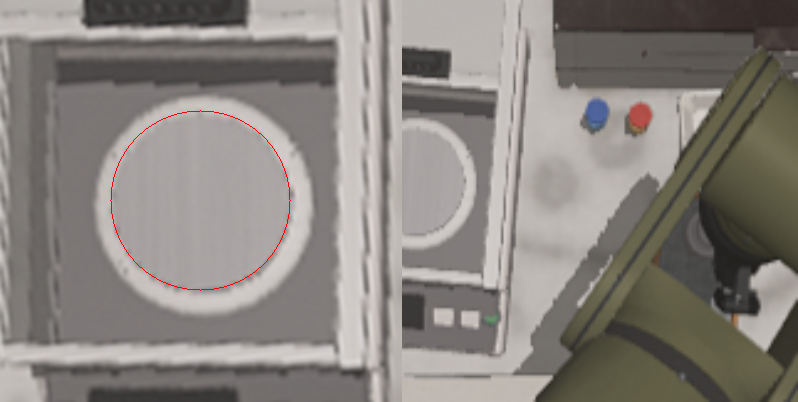

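The predicted pan circle lies right on the pan (rim centred at 200,200), and the chamber is open with the grip bar at the back. Next I descend on the knob.

Request:
drive_tool(
  series=[
    [60, 30, 3.7, 0.6, 0, 0, 0],
    [60, 35, 0, 0, 0, 0, 0],
    [60, 25, 0, 0, 0, 0, 0],
    [60, 12, 0, 0, 0, 0, 0],
    [60, 0, 0, 0, 0, 0, 0],
  ],
  newtons=60,
)

```text
time_s: 6.4
ee_pos: [507.9, -317.2, 134.9]
ee_rot: [1.276, 1.165, -1.276]
contact_force: [-0.0, 0.7, -0.2]
gripper_width: 59.9
```

```bash
python3 - <<'E'
from tgt import *
goto([507,-316.8,133])
im,d=ctrl.read_camera("side"); cv2.imwrite("pics/s4.png",cv2.resize(im[220:345,160:320],None,fx=4,fy=4,interpolation=cv2.INTER_CUBIC))
E
```

```text
t 6.4 pos [ 507.92 -317.19  134.9 ] F [-0.04  0.71 -0.16] w 59.8682624311755
shift tool xyz [ 1.9  -0.95 -0.3 ]
turn 1 [ 0. -0.  0.]
turn -1 [-3.14 -0.   -0.  ]
```

View pics/s4.png

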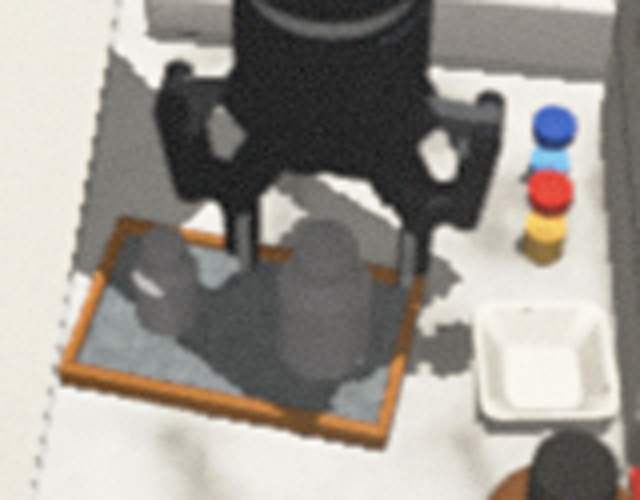

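The fingers straddle the large knob (tips at about 245,260 and 410,280) and stand well clear of the small weight. Closing.

Request:
drive_tool(
  series=[
    [60, 1.5, -1, 0, 0, 0, 0],
    [20, 0, 0, 0, 0, 0, 0],
    [20, 0, 0, 0, 0, 0, 0],
    [20, 0, 0, 0, 0, 0, 0],
    [20, 0, 0, 0, 0, 0, 0],
    [20, 0, 0, 0, 0, 0, 0],
    [20, -3, 0, 0, 0, 0, 0],
    [20, -8, 0, 0, 0, 0, 0],
    [20, -20, 0, 0, 0, 0, 0],
    [20, -20, 0, 0, 0, 0, 0],
    [20, 0, 0, 0, 0, 0, 0],
  ],
  newtons=60,
)

```text
time_s: 7.55
ee_pos: [507.9, -318.2, 187.3]
ee_rot: [1.276, 1.159, -1.275]
contact_force: [0.9, -0.3, -4.0]
gripper_width: 25.8
```

```bash
python3 - <<'E'
from tgt import *
goto([*bal(0,0),320])
im,d=ctrl.read_camera("side"); cv2.imwrite("pics/s5.png",cv2.resize(im[200:345,160:320],None,fx=4,fy=4,interpolation=cv2.INTER_CUBIC))
E
```

```text
t 7.55 pos [ 507.91 -318.22  187.29] F [ 0.93 -0.31 -4.01] w 25.80422840336956
shift tool xyz [-133.37   19.17 -269.8 ]
turn 1 [ 0.  0. -0.]
turn -1 [-3.14  0.01  0.  ]
```

View pics/s5.png

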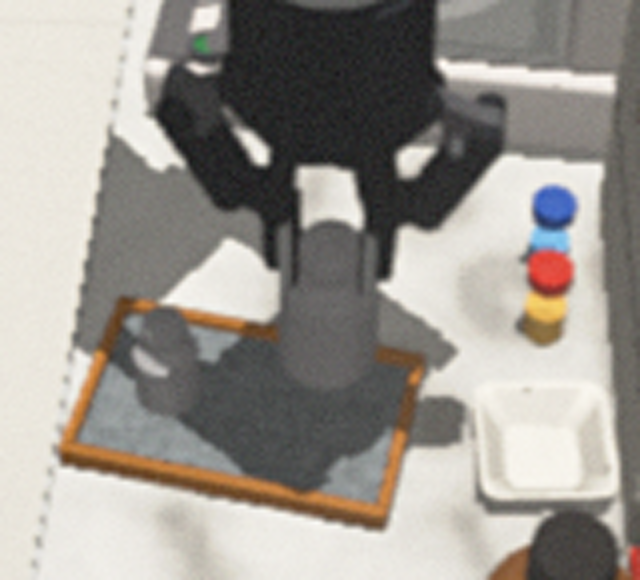

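The large weight is lifted off the tray and upright (about −4 N, so it is held), and the small weight stands undisturbed. Next I carry it over the chamber.

Request:
drive_tool(
  series=[
    [20, -20, 0, 0, 0, 0, 0],
    [20, -35, 0, 0, 0, 0, 0],
    [20, -35, 0, 0, 0, 0, 0],
    [20, -30, 0, -5, 0, 0, 0],
    [20, -15, 2, -15, 0, 0, 0],
    [20, 0, 2, -30, 0, 0, 0],
    [20, 0, 3, -40, 0, 0, 0],
    [20, 0, 3, -40, 0, 0, 0],
    [20, 0, 3, -40, 0, 0, 0],
    [20, 0, 3, -40, 0, 0, 0],
    [20, 0, 2, -30, 0, 0, 0],
    [20, 0, 1, -20, 0, 0, 0],
    [20, 0, 0, -10, 0, 0, 0],
    [20, 0, 0, 0, 0, 0, 0],
    [20, 0, 0, 0, 0, 0, 0],
  ],
)

```text
time_s: 9.1
ee_pos: [550.1, -50.5, 318.4]
ee_rot: [1.275, 1.165, -1.278]
contact_force: [-0.1, -1.2, -4.9]
gripper_width: 25.7
```

```bash
python3 - <<'E'
from tgt import *
goto([*bal(0,0),205])
im,d=ctrl.read_camera("side"); P=cloud("side",d); x,y,z=np.moveaxis(P,-1,0)
c=ctrl.get_obs()["ee_pos"]
m=(d>0)&(np.hypot(x-c[0],y-c[1])<30)&(z>195)&(z<225); q=P[m]
for lo in range(195,245,5):
    q=P[(d>0)&(np.hypot(x-c[0],y-c[1])<35)&(z>=lo)&(z<lo+5)]; print(lo,len(q),(q[:,0].min(),q[:,0].max(),q[:,1].min()) if len(q) else 0)
cv2.imwrite("pics/s6.png",cv2.resize(im[40:240,190:340],None,fx=3,fy=3,interpolation=cv2.INTER_CUBIC))
E
```

```text
t 9.1 pos [550.08 -50.54 318.41] F [-0.09 -1.18 -4.9 ] w 25.684569735819263
shift tool xyz [113.4    1.34   0.2 ]
turn 1 [0. 0. 0.]
turn -1 [-3.14 -0.    0.  ]
195 49 (np.float64(528.994734454312), np.float64(570.1340258119774), np.float64(-70.3506994024466))
200 47 (np.float64(528.7706713044724), np.float64(569.6608284804674), np.float64(-71.51867048934685))
205 43 (np.float64(528.6701341757157), np.float64(569.2619451460032), np.float64(-70.56999582091021))
210 47 (np.float64(530.4154928822301), np.float64(568.959223398579), np.float64(-70.56888722376789))
215 47 (np.float64(530.2479942829166), np.float64(570.6144076412365), np.float64(-70.83241790735747))
220 49 (np.float64(530.0655484439104), np.float64(570.4628285741145), np.float64(-70.39605007100567))
225 49 (np.float64(529.853128764276), np.float64(570.2192280388929), np.float64(-71.11766123017276))
230 56 (np.float64(529.6588552985343), np.float64(569.7395853663755), np.float64(-70.70889677816979))
235 134 (np.float64(531.4724287188594), np.float64(569.4043941369), np.float64(-70.05750118674882))
240 25 (np.float64(538.9453457393238), np.float64(557.8953912130692), np.float64(-57.643494281560265))
```

View pics/s6.png

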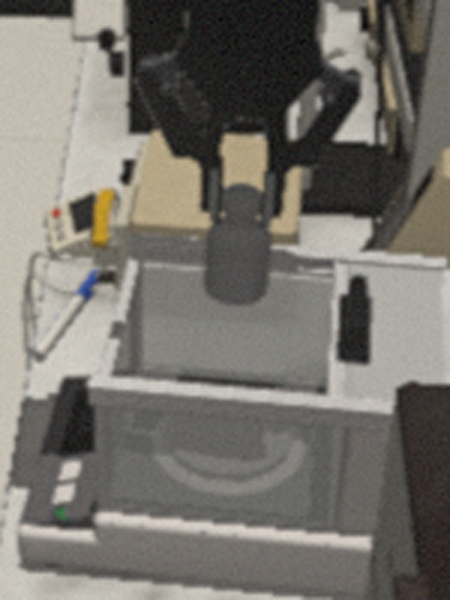

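The weight hangs upright centred above the open chamber (240,245 in the crop). Its shoulder is at z≈238, so the underside is at about 194. Lowering.

Request:
drive_tool(
  series=[
    [20, 10, 1.3, 0, 0, 0, 0],
    [20, 20, 0, 0, 0, 0, 0],
    [20, 20, 0, 0, 0, 0, 0],
    [20, 20, 0, 0, 0, 0, 0],
    [20, 15, 0, 0, 0, 0, 0],
    [20, 10, 0, 0, 0, 0, 0],
    [20, 8, 0, 0, 0, 0, 0],
    [20, 6, 0, 0, 0, 0, 0],
    [20, 4, 0, 0, 0, 0, 0],
    [20, 0, 0, 0, 0, 0, 0],
    [20, 0, 0, 0, 0, 0, 0],
  ],
)

```text
time_s: 10.25
ee_pos: [552.1, -50.4, 207.1]
ee_rot: [1.277, 1.163, -1.276]
contact_force: [-0.5, 0.1, -5.6]
gripper_width: 25.4
```

Request:
drive_tool(
  series=[
    [20, 2, 0, 0, 0, 0, 0],
    [20, 2, 0, 0, 0, 0, 0],
    [20, 2, 0, 0, 0, 0, 0],
    [20, 1, 0, 0, 0, 0, 0],
    [20, 0, 0, 0, 0, 0, 0],
  ],
)

```text
time_s: 10.75
ee_pos: [551.6, -50.4, 199.1]
ee_rot: [1.276, 1.165, -1.277]
contact_force: [-0.3, -0.5, -5.0]
gripper_width: 25.9
```

Request:
drive_tool(
  series=[
    [20, 1, 0, 0, 0, 0, 0],
    [20, 1, 0, 0, 0, 0, 0],
    [20, 0, 0, 0, 0, 0, 0],
  ],
)

```text
time_s: 11.05
ee_pos: [551.7, -50.4, 197.3]
ee_rot: [1.277, 1.165, -1.277]
contact_force: [0.5, 0.0, -4.7]
gripper_width: 25.7
```

Request:
drive_tool(
  series=[
    [20, 1, 0, 0, 0, 0, 0],
    [20, 0.5, 0, 0, 0, 0, 0],
    [20, 0, 0, 0, 0, 0, 0],
  ],
)

```text
time_s: 11.35
ee_pos: [551.9, -50.4, 197.1]
ee_rot: [1.277, 1.164, -1.276]
contact_force: [-4.2, -0.3, 3.7]
gripper_width: 25.5
```

Contact made: the force went from −5 N to +4 N. Releasing gently.

Request:
drive_tool(
  series=[
    [24, -0.5, 0, 0, 0, 0, 0],
    [27, 0, 0, 0, 0, 0, 0],
    [32, 0, 0, 0, 0, 0, 0],
    [50, 0, 0, 0, 0, 0, 0],
    [50, 0, 0, 0, 0, 0, 0],
    [50, 0, 0, 0, 0, 0, 0],
    [50, 0, 0, 0, 0, 0, 0],
    [50, -10, 0, 0, 0, 0, 0],
    [50, -25, 0, 0, 0, 0, 0],
    [50, -35, 0, 0, 0, 0, 0],
    [50, -40, 0, 0, 0, 0, 0],
    [50, -20, 0, 0, 0, 0, 0],
    [50, 0, 0, 0, 0, 0, 0],
  ],
)

```text
time_s: 12.65
ee_pos: [553.3, -50.7, 332.2]
ee_rot: [1.28, 1.156, -1.27]
contact_force: [1.9, -0.2, -0.8]
gripper_width: 50.2
```

```bash
python3 - <<'E'
from tgt import *
goto([*bal(77.9,-1),300])
im,d=ctrl.read_camera("side"); P=cloud("side",d); x,y,z=np.moveaxis(P,-1,0)
for lo in (104,112,120,130,138):
    q=P[(d>0)&(np.hypot(x-O[0],y-O[1])<35)&(z>=lo)&(z<lo+8)]; print(lo,len(q),(q[:,0].min(),q[:,0].max(),q[:,1].min(),q[:,2].max()) if len(q) else 0)
cv2.imwrite("pics/s7.png",cv2.resize(im[90:340,170:340],None,fx=2.4,fy=2.4,interpolation=cv2.INTER_CUBIC))
E
```

```text
t 12.65 pos [553.32 -50.69 332.18] F [ 1.9  -0.21 -0.76] w 50.18619993913636
shift tool xyz [32.88 75.5   1.41]
turn 1 [ 0.    0.   -0.01]
turn -1 [-3.14  0.01  0.  ]
104 0 0
112 73 (np.float64(531.778543605709), np.float64(571.3769919429541), np.float64(-57.9560959024476), np.float64(119.67220367074424))
120 17 (np.float64(545.9385734598976), np.float64(560.515197383226), np.float64(-56.39651528507409), np.float64(125.76262469143842))
130 35 (np.float64(539.1929116462725), np.float64(563.9632532161971), np.float64(-63.7292312385556), np.float64(137.77282286838988))
138 99 (np.float64(539.0079716161564), np.float64(563.5073058356493), np.float64(-63.89297001631883), np.float64(144.78616547268655))
```

View pics/s7.png

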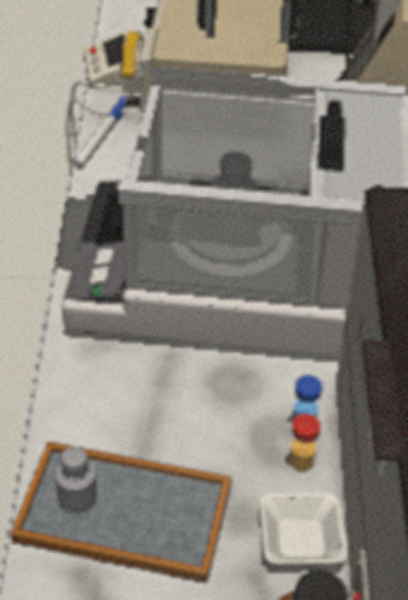

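The large weight stands upright and centred on the pan (knob top at z≈142, centre about 551,−50). The small weight still stands in the tray at (75,480). Now for the cover.

Request:
drive_tool(
  series=[
    [45, 0, 30, 0.7, 0, 0, 0],
    [45, 0, 30, 0.7, 0, 0, 0],
    [45, 5, 15.5, 0, 0, 0, 0],
    [45, 25, 0, 0, 0, 0, 0],
    [45, 25, 0, 0, 0, 0, 0],
    [45, 17, 0, 0, 0, 0, 0],
    [45, 6, 0, 0, 0, 0, 0],
    [45, 0, 0, 0, 0, 0, 0],
    [45, 0, 0, 0, 0, 0, 0],
  ],
  newtons=40,
)

```text
time_s: 13.6
ee_pos: [627.2, -58.8, 249.4]
ee_rot: [1.277, 1.163, -1.276]
contact_force: [1.0, -0.5, 0.0]
gripper_width: 44.6
```

```bash
python3 - <<'E'
from tgt import *
goto([*bal(77.9,-1),252])
E
```

```text
t 13.6 pos [627.17 -58.82 249.41] F [ 1.   -0.47  0.02] w 44.620538118222676
shift tool xyz [-2.59  1.53  0.13]
turn 1 [ 0.  0. -0.]
turn -1 [-3.14  0.    0.  ]
```

Request:
drive_tool(
  series=[
    [45, -3, 1.5, 0, 0, 0, 0],
    [5, 0, 0, 0, 0, 0, 0],
    [5, 0, 0, 0, 0, 0, 0],
    [5, 0, 0, 0, 0, 0, 0],
    [5, 0, 0, 0, 0, 0, 0],
    [5, 0, 0, 0, 0, 0, 0],
    [5, 0, -6, 0, 0, 0, 0],
    [5, 0, -12, 0, 0, 0, 0],
    [5, 0, -18, 0, 0, 0, 0],
    [5, 0, -18, 0, 0, 0, 0],
    [5, 0, -18, 0, 0, 0, 0],
    [5, 0, -18, 0, 0, 0, 0],
    [5, 0, -18, 0, 0, 0, 0],
    [5, 0, -14, 0, 0, 0, 0],
    [5, 0, -10, 0, 0, 0, 0],
    [5, 0, -6, 0, 0, 0, 0],
    [5, 0, -3, 0, 0, 0, 0],
    [5, 0, 0, 0, 0, 0, 0],
  ],
)

```text
time_s: 15.4
ee_pos: [487.4, -45.8, 252.5]
ee_rot: [1.277, 1.163, -1.276]
contact_force: [-0.4, 0.4, 7.6]
gripper_width: 10.8
```

```bash
python3 - <<'E'
from tgt import *
goto([*bal(-70.5,-1),252])
E
```

```text
t 15.4 pos [487.45 -45.8  252.53] F [-0.4   0.45  7.6 ] w 10.768740677492943
shift tool xyz [ 0.52 -6.55  0.18]
turn 1 [ 0. -0. -0.]
turn -1 [-3.14  0.   -0.  ]
```

Request:
drive_tool(
  series=[
    [5, 0, -2, 0, 0, 0, 0],
    [5, 0, -2, 0, 0, 0, 0],
    [5, 0, -1, 0, 0, 0, 0],
    [5, 0, -1, 0, 0, 0, 0],
    [5, 0, -1, 0, 0, 0, 0],
    [5, 0, 0, 0, 0, 0, 0],
  ],
)

```text
time_s: 16.0
ee_pos: [481.0, -45.2, 252.5]
ee_rot: [1.278, 1.163, -1.275]
contact_force: [1.0, 0.5, 6.5]
gripper_width: 10.7
```

Request:
drive_tool(
  series=[
    [5, 0, -1, 0, 0, 0, 0],
    [5, 0, -1, 0, 0, 0, 0],
    [5, 0, -1, 0, 0, 0, 0],
    [5, 0, 0, 0, 0, 0, 0],
  ],
)

```text
time_s: 16.4
ee_pos: [479.1, -45.0, 252.6]
ee_rot: [1.28, 1.159, -1.272]
contact_force: [7.9, 0.5, 3.3]
gripper_width: 11.1
```

Request:
drive_tool(
  series=[
    [5, 0, -1, 0, 0, 0, 0],
    [5, 0, -1, 0, 0, 0, 0],
    [5, 0, 0, 0, 0, 0, 0],
  ],
)

```text
time_s: 16.7
ee_pos: [478.6, -45.0, 252.6]
ee_rot: [1.282, 1.155, -1.268]
contact_force: [15.6, -0.2, -1.4]
gripper_width: 10.9
```

The stop holds firmly: 16 N with almost no movement. I ease off, release and withdraw clear of the views.

Request:
drive_tool(
  series=[
    [5, 0, 2, 0, 0, 0, 0],
    [45, 0, 0, 0, 0, 0, 0],
    [45, 0, 0, 0, 0, 0, 0],
    [45, 0, 0, 0, 0, 0, 0],
    [45, -20, 0, 0, 0, 0, 0],
    [45, -40, 0, 0, 0, 0, 0],
    [45, -30, 0, 0, 0, 0, 0],
    [45, 0, 0, 45, 0, 0, 0],
    [45, 0, 0, 45, 0, 0, 0],
    [45, 0, 0, 45, 0, 0, 0],
    [45, 0, 0, 45, 0, 0, 0],
    [45, 0, 0, 45, 0, 0, 0],
    [45, 0, 0, 45, 0, 0, 0],
    [45, 0, 0, 45, 0, 0, 0],
    [45, 0, 0, 45, 0, 0, 0],
    [45, 0, 0, 45, 0, 0, 0],
    [45, 0, 0, 45, 0, 0, 0],
    [45, 0, 0, 0, 0, 0, 0],
    [45, 0, 0, 0, 0, 0, 0],
  ],
)

```text
time_s: 18.6
ee_pos: [435.9, -493.5, 339.9]
ee_rot: [1.279, 1.166, -1.278]
contact_force: [0.2, 0.4, 0.4]
gripper_width: 45.4
```

```bash
python3 - <<'E'
from m import *
from tgt import *
s=ctrl.get_obs(); print(s["time_s"],s["ee_pos"],s["contact_force"])
for n in("top","side"):
    im,d=ctrl.read_camera(n); P=cloud(n,d); x,y,z=np.moveaxis(P,-1,0); ok=d>0
    B=ok&(x>440)&(x<700)&(y>-120)&(y<30)
    q=P[B&(z>188)&(z<200)][:,:2]; 
    if len(q): c=np.array(cv2.minAreaRect(q.astype(np.float32))[0]); print(n,"bar",len(q),(c-O)@X,(c-O)@Y)
    b=(P[...,:2]-O)@np.stack([X,Y]).T
    k=ok&(z>164)&(z<170)&(abs(b[...,1])<60); print("cover x",np.percentile(b[k][:,0],[0.5,99.5]))
    for nm,lo,hi in(("Sk",56,66),):
        print(n,nm,ell(P,ok&(y<-270)&(y>-335)&(x>395)&(x<470)&(z>lo)&(z<hi)))
    cv2.imwrite(f"pics/{n}9.png",im)
    if n=="top": a=cv2.resize(im[85:235,125:325],(400,300))
    else: cv2.imwrite("pics/f.png",np.hstack([a,cv2.resize(im[90:340,170:340],(400,588))[:300]]))
E
```

```text
18.6 [ 435.91 -493.52  339.94] [0.24 0.37 0.45]
top bar 194 -70.9534624985451 -0.657842405910996
cover x [-85.74  78.65]
top Sk (57, array([ 436.49, -302.54]), 9.851519584655762, np.float64(59.61508152694987))
side bar 115 -71.18018536668036 -1.931996067728324
cover x [-521.41   78.01]
side Sk (0, array([0., 0.]), 0.0, np.float64(nan))m.py:4: RuntimeWarning: Mean of empty slice.
  (c,r)=cv2.minEnclosingCircle(q[:,:2].astype(np.float32)); return len(q),np.array(c),r,q[:,2].mean()
  ret = ret.dtype.type(ret / rcount)
```

View pics/f.png

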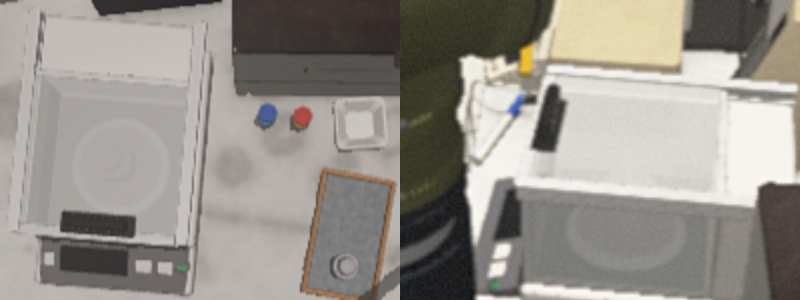

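The cover is home: the bar measures −71 mm against a nominal −70.5. The weight shows faintly through it at the middle of the pan (118,163), and the small weight has not moved (436.5, −302.5). The robot is clear. Handing in.

```bash
python3 -c "
from bench import ctrl
print(ctrl.job_done())"
```

```text
the job is handed in; nothing more can be done
None
```

I slid the cover back, set the large weight on the pan, slid the cover home again and handed the job in at about 19 s of the 64 s allowed. `job_done` reports no verdict, so these are my own last checks:

- **Large weight:** it stood upright on the pan, about 1 mm from the pan's middle. I lowered it in steps of 2 mm or less until it touched, at about 4 N. The position was measured just after release; once the cover was shut I could only see it through the cover, still central.
- **Cover:** it was found about 21 mm open at the start. At the end it was pushed against its stop with 16 N, and the grip bar measured at −71 mm in both views (home is −70.5 mm).
- **Small weight:** it moved less than 0.5 mm in the top view. In the last side view my search for its knob found no points, with the arm parked on that side, so that view neither confirms nor contradicts this.
- **Robot:** it ended clear of everything, with contact force under 1 N.

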